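# Put the balance weights back in their block in order of size

### The job

The balance check is done: put the four brass weights back in the wooden weight block in order of size, each standing upright and fully home in the pocket made for it, largest weight in the largest pocket down to smallest in the smallest. One of them was left in a pocket that belongs to another and has to be moved to its own. Do not knock any weight over, and leave the steel bench block and the brush where they lie.

Things in the scene. Friction and masses are not known exactly. Their poses are not given: they have to be found in the camera images.
- weight_xl: The largest of four brass knob weights, 40 mm across and 60 mm tall (cylindrical body up to 38 mm high, then neck and 25 mm knob), about 0.5 kg. Origin: centre of its underside, z up when it stands. At the start it stands loose on the bench.
- weight_l: The second largest of four brass knob weights, 30 mm across and 44 mm tall (cylindrical body up to 28 mm high, then neck and 19 mm knob), about 0.2 kg. Origin: centre of its underside, z up when it stands. At the start it stands loose on the bench.
- weight_m: The third largest of four brass knob weights, 22 mm across and 33 mm tall; grips as a plain cylinder; about 0.1 kg. Origin: centre of its underside, z up when it stands. At the start it stands in the wrong pocket: the second largest one (pocket_l).
- weight_s: The smallest of four brass knob weights, 16 mm across and 21 mm tall; grips as a plain cylinder; about 0.02 kg. Origin: centre of its underside, z up when it stands. At the start it stands loose on the bench.
- pocket_xl: The largest of four round felt-lined pockets in the wooden weight block: bore 45 mm, mouth 55 mm, 20 mm deep. Origin: centre of its floor, 8 mm above the bench; the largest weight's origin comes to rest there. All four lie in one row in order of size along their own y axis, largest at +y, at y = +79, +18, -34, -79 mm from the block's middle.
- pocket_l: The second largest of four round felt-lined pockets in the wooden weight block: bore 35 mm, mouth 45 mm, 16 mm deep. Origin: centre of its floor, 12 mm above the bench; the second largest weight's origin comes to rest there. The wooden block is fixed to the bench, 238 (along y) x 84 x 28 mm high, at any angle.
- pocket_m: The third largest of four round felt-lined pockets in the wooden weight block: bore 27 mm, mouth 37 mm, 13 mm deep. Origin: centre of its floor, 15 mm above the bench; the third largest weight's origin comes to rest there. Its axes: y along the row, z up.
- pocket_s: The smallest of four round felt-lined pockets in the wooden weight block: bore 21 mm, mouth 31 mm, 10 mm deep. Origin: centre of its floor, 18 mm above the bench; the smallest weight's origin comes to rest there. Its axes: y along the row, z up.
- bench_block: Bystander: square steel bench block, 58 x 58 x 22 mm, loose on the bench. Origin: centre of its underside.
- brush: Bystander: small round brush, 165 mm long, 12 mm thick, loose, lying beside the weights, long along its own y. Origin: centre of its underside.

How it is judged:
By the outcome, as a careful person would: the job done as asked, in the order asked, and still so for the second after the job is handed in, with the robot touching nothing.
It also fails if it takes over 104 s, if anything falls off the work surface, if the arm or the gripper's body presses on something with over 40 N, if the wrist force passes 120 N, or if a joint passes its speed limit or range.

### The arm

A 7-joint arm with a two-finger parallel gripper is mounted at the origin on a cart in front of the work surface, level with it; the furniture and walls round the work are solid. World frame = base frame: x ahead of the robot, y to its left, z up, the work surface at z = 0. Lengths are in m, angles in rad, forces in N, time in s.
With the tool pointing down it reaches from about 0.35 to 0.9 m from the base axis. Payload 8.1 kg.
Tool frame: the origin (TCP) lies midway between the tips of the shut fingers; the grasp point (between the pads) lies 19 mm behind it; z points along the fingers, y is the line along which they close (so a half turn about z gives the same grasp; the last joint's range is limited). The gripper opens to 92 mm and grips with 3 to 60 N. Pads are 19 mm wide; open, the fingers measure 130 mm over their backs; the gripper's body (75 mm by 190 mm) begins 47 mm behind the grasp point.
Start: joints at [-1.417, 0.434, 0.025, 1.573, -0.012, 1.134, -0.075], TCP at [0.159, 0.605, 0.227] pointing down, gripper open.
Joint ranges: [-2.62, 2.62], [-0.44, 2.09], [-1.27, 1.32], [0.08, 2.57], [-1.32, 4.46], [0.12, 2], [-2.74, 2.74]. Speed limits (rad/s): [2.22, 2.22, 3.01, 3.01, 3.14, 3.14, 3.14].

### API

Orientations are given as a rotation vector (axis times angle).
In Python, from cell import arm gives the robot as it stands.
- The arm moves only by the tool carry_out, never from a script. Its arguments are lists of equal length, an entry for each row: "claw": the finger opening in cm, from 0 to 9.18; "delta_pos": the shift along the tool's x, y, z in cm, a list of three; "angular": the turn, a rotation vector about the tool's x, y, z in rad, a list of three. In form: {"claw": [claw, ...], "delta_pos": [[dx, dy, dz], ...], "angular": [[ax, ay, az], ...]}. A call has 1 to 20 rows; each row shifts and turns the commanded pose from where the row before left it, along the tool's axes as they then stand; what a row does not reach is not made up. A row lasts 1/10 s, in which the tool goes at most 50 mm and 8.59 degrees, less where a joint would pass 70% of its speed; a pose out of reach is approached as far as the arm can. A call with a gripper value outside its range is refused whole. The fingers move at their own pace and stop on an object; "force" is the grip in N (left out, the last holds). Time passes only in rows, so rows that do not move let the fingers close. It gives the time, the measured TCP pose, the force, the opening and the grip force at its end, in the units of the state.
- arm.observe(): the state, without advancing time (a new reading comes with each control period).
- arm.get_image(name): name is "scene" or "top"; returns a dict with "frame" (400x640x3 uint8, red, green, blue), "mtx" (3x3 intrinsics, pixels), "T" (4x4, takes a point from camera to world coordinates). Camera axes: x right, y down, z forward; pixel columns grow to the right and rows downward; lengths in m; the calibration is good to about 2 mm. A picture is of the moment at which its call begins. There is no depth.
- arm.sign_off(): hands the job in; it is judged then, once.
Trained networks look in a picture, given as the dict that the camera call returned (one of the last four; its "shot" number tells which), for a name from the list of things; names that differ only in an ending like _2 or _b are one class to them, and where a whole thing is asked for, a point or a joint stands for the part that bears it (a point fixed in the world has none). Each returns a list of dicts, best first, with "conf" (0 to 1); they miss things now and then, are a little off and sometimes report something else, mostly with a low value. They report only what shows in the picture. A call takes as long as a camera call.
- arm.look_for(label, picture): "centre" ([column, row] as shares, 0 to 1, of the picture: columns of its width, rows of its height, amid what is visible of it).
- arm.trace(label, picture): "region" (400x640 bool, what is visible of it) and "centre" ([column, row] as shares, 0 to 1, of the picture: columns of its width, rows of its height, amid what is visible of it).
- arm.place_of(label, picture): "centre" ([column, row] as shares, 0 to 1, of the picture: columns of its width, rows of its height: a listed point, or the origin of a listed thing).
The state is a dict: "clock": time; "joints": joint angles; "dq": joint speeds; "joint_efforts": joint torques, N m; "position": TCP position; "ee_rot": TCP orientation; "force": force on the tool from outside, world axes, zero at the start; "ft_torque": the same for the moment, N m; "width": opening from 0.0 (shut) to 1.0 (fully open); "gripper_force": force on a finger pad.
Only numpy, scipy, OpenCV 4.12 (cv2) and the standard library are available. Lean on these libraries where they do the work, as an engineer would, in place of code of your own. Each camera call takes 0.05 s, during which the arm holds its last target. There are 200 camera calls.

## Working session

There is one attempt and no reset: what is moved stays moved. The work goes in short steps, Python scripts to look and compute and a tool call to move; the robot and the scene stay as the last step left them, time stands still between calls to the robot, and variables do not carry over. Pictures are saved under pics/ and viewed, at most 14 in all, crops included, and the job is handed in when it is done.

Besides the shell and the picture viewer there is one more tool, called as name(argument=value, ...), one argument or row to a line, values as JSON. carry_out: Moves the arm, as the interface text tells. Its arguments: {"type":"object","properties":{"claw":{"type":"array","items":{"type":"number"}},"delta_pos":{"type":"array","items":{"type":"array","items":{"type":"number"}}},"angular":{"type":"array","items":{"type":"array","items":{"type":"number"}}},"force":{"type":"number"}},"required":["claw","delta_pos","angular"]}

```bash
mkdir -p pics; cat > h.py <<'E'
import numpy as np,cv2
from cell import arm
from scipy.spatial.transform import Rotation as R
def ray(p,c,z):
    u,v=c[0]*640,c[1]*400
    d=p["T"][:3,:3]@np.linalg.inv(p["mtx"])@[u,v,1]; o=p["T"][:3,3]
    return o+d*(z-o[2])/d[2]
def proj(p,X):
    q=np.linalg.inv(p["T"])@np.r_[X,1]; q=p["mtx"]@q[:3]; return q[:2]/q[2]
E
python3 - <<'E'
from h import *
s=arm.observe(); print({k:np.round(v,3) for k,v in s.items()})
print(R.from_rotvec(s["ee_rot"]).as_matrix().round(3))
Z=dict(weight_xl=0,weight_l=0,weight_m=.012,weight_s=0,pocket_xl=.008,pocket_l=.012,pocket_m=.015,pocket_s=.018,bench_block=0,brush=0)
for n in("top","scene"):
    p=arm.get_image(n); cv2.imwrite(f"pics/{n}0.png",p["frame"][...,::-1]); print(n,p["T"][:3,3])
    for k,z in Z.items():
        for d in arm.place_of(k,p)[:2]: print(k,round(d["conf"],2),(np.array(d["centre"])*[640,400]).round(),ray(p,d["centre"],z).round(4))
E
```

```text
{'clock': np.float64(0.0), 'joints': array([-1.417,  0.435,  0.025,  1.574, -0.012,  1.134, -0.075]), 'dq': array([-0.   ,  0.001,  0.   , -0.   ,  0.   ,  0.001, -0.002]), 'joint_efforts': array([-0.0000e+00, -6.6785e+01,  9.8500e-01, -3.1447e+01, -6.0000e-02,
        4.3000e-02,  0.0000e+00]), 'position': array([0.159, 0.604, 0.226]), 'ee_rot': array([-4.020e-01, -3.116e+00,  2.000e-03]), 'force': array([-0.504, -0.068,  0.875]), 'ft_torque': array([0.003, 0.004, 0.005]), 'gripper_force': np.float64(0.0), 'width': np.float64(1.002)}
[[-0.967  0.254 -0.   ]
 [ 0.254  0.967 -0.002]
 [-0.    -0.002 -1.   ]]
top [ 0.39857286 -0.02725545  1.11461491]
weight_xl 0.47 [372. 219.] [ 0.5603 -0.2014  0.    ]
weight_l 0.67 [354. 240.] [ 0.4988 -0.1459  0.    ]
weight_l 0.59 [343. 194.] [ 0.6349 -0.1186  0.    ]
weight_m 0.67 [354. 240.] [ 0.4977 -0.1447  0.012 ]
weight_m 0.59 [343. 194.] [ 0.6323 -0.1177  0.012 ]
weight_s 0.67 [354. 240.] [ 0.4988 -0.1459  0.    ]
weight_s 0.59 [343. 194.] [ 0.6349 -0.1186  0.    ]
pocket_xl 0.66 [224. 214.] [0.5778 0.236  0.008 ]
pocket_l 0.63 [256. 236.] [0.
[... 563 characters left out ...]

weight_m 0.69 [305. 257.] [ 0.4907 -0.1488  0.012 ]
weight_m 0.66 [264. 170.] [0.536  0.1692 0.012 ]
weight_s 0.69 [305. 257.] [ 0.495 -0.14   0.   ]
weight_s 0.66 [264. 170.] [0.5409 0.1823 0.    ]
pocket_xl 0.79 [266. 158.] [0.564  0.2168 0.008 ]
pocket_xl 0.47 [333. 328.] [ 0.4554 -0.3359  0.008 ]
pocket_l 0.64 [263. 169.] [0.5351 0.1711 0.012 ]
pocket_l 0.61 [260. 191.] [0.4929 0.0979 0.012 ]
pocket_m 0.64 [263. 169.] [0.5339 0.1678 0.015 ]
pocket_m 0.61 [260. 191.] [0.4918 0.0948 0.015 ]
pocket_s 0.64 [263. 169.] [0.5327 0.1645 0.018 ]
pocket_s 0.61 [260. 191.] [0.4907 0.0918 0.018 ]
bench_block 0.87 [422. 256.] [ 0.7277 -0.2709  0.    ]
brush 0.72 [332. 329.] [ 0.4551 -0.3326  0.    ]
```

```bash
python3 - <<'E'
import cv2
a=cv2.imread("pics/top0.png")[130:280,190:450]; cv2.imwrite("pics/top0c.png",cv2.resize(a,None,fx=3,fy=3,interpolation=cv2.INTER_CUBIC))
a=cv2.imread("pics/scene0.png")[130:350,200:460]; cv2.imwrite("pics/scene0c.png",cv2.resize(a,None,fx=2.7,fy=2.7,interpolation=cv2.INTER_CUBIC))
E
```

```text
(no output)
```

View pics/top0c.png

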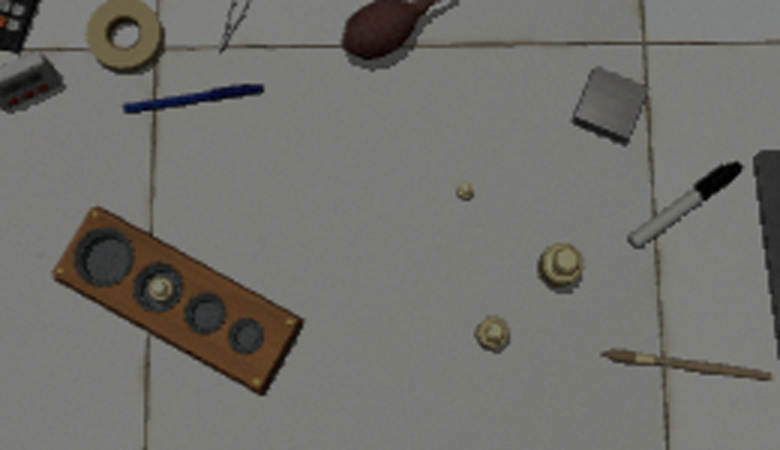

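View pics/scene0c.png

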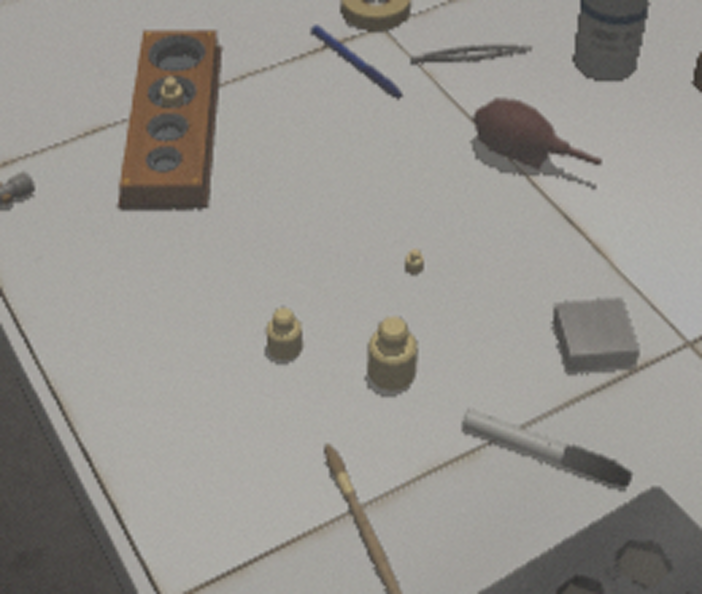

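The top view shows the block with its large pocket at about full-image (225,216) and its small one at (272,242). Weight m sits in pocket l at (243,226), s is at (345,194), xl at (377,218) and l at (354,241). The bench block and brush are clear of all of these. Next I refine by fitting silhouettes.

```bash
cat >> h.py <<'E'
from scipy.optimize import least_squares
PROF=dict(weight_xl=[(.02,0),(.02,.038),(.0125,.05),(.0125,.06)],weight_l=[(.015,0),(.015,.028),(.0095,.037),(.0095,.044)],weight_m=[(.011,0),(.011,.021),(.007,.028),(.007,.033)],weight_s=[(.008,0),(.008,.013),(.005,.018),(.005,.021)])
a=np.linspace(0,2*np.pi,24,endpoint=False)
def pcen(p,name,x,y,z0=0):
    pts=np.array([proj(p,[x+r*np.cos(t),y+r*np.sin(t),z0+z]) for r,z in PROF[name] for t in a]).astype(np.float32)
    h=cv2.convexHull(pts); m=cv2.moments(h); return np.array([m["m10"]/m["m00"],m["m01"]/m["m00"]]),m["m00"]
def fitw(p,name,c,x0,z0=0):
    r=least_squares(lambda q:pcen(p,name,q[0],q[1],z0)[0]-c,x0,diff_step=1e-3); return r.x
def brass(p,c,w):
    """mask near pixel c"""
    f=cv2.cvtColor(np.ascontiguousarray(p["frame"]),cv2.COLOR_RGB2HSV).astype(int)
    m=((f[...,1]>60)&(f[...,2]>70)&(f[...,0]>15)&(f[...,0]<40)).astype(np.uint8)
    n,l,s,ce=cv2.connectedComponentsWithStats(m)
    ok=[i for i in range(1,n) if s[i,4]>6]; i=min(ok,key=lambda i:np.hypot(*(ce[i]-c)))
    return ce[i],s[i,4]
OFF=np.array([.079,.018,-.034,-.079])
def mouths(p,guess):
    """centres of pockets by dark-grey components"""
    f=p["frame"].astype(int); g=((f[...,0]-f[...,2])<18)&(f.sum(2)<330)
    n,l,s,ce=cv2.connectedComponentsWithStats(g.astype(np.uint8),connectivity=4)
    return [(ce[i].round(1),s[i,2:5]) for i in range(1,n) if 8<s[i,2]<35 and s[i,4]>30 and np.hypot(*(ce[i]-guess))<60]
E
python3 - <<'E'
from h import *
px=dict(top=dict(weight_xl=(377,218),weight_l=(354,241),weight_s=(345,194)),scene=dict(weight_xl=(345,263),weight_l=(305,255),weight_s=(353,227)))
x0=dict(weight_xl=(.56,-.205),weight_l=(.497,-.143),weight_s=(.63,-.118))
for n in px:
    p=arm.get_image(n)
    for w,c in px[n].items():
        ce,A=brass(p,c,0); q=fitw(p,w,ce,x0[w]); print(n,w,ce.round(1),A,round(pcen(p,w,*q)[1]),q.round(4))
        for t in arm.trace(w,p)[:3]:
            r=t["region"]; v,u=np.nonzero(r); print("   trace",round(t["conf"],2),u.mean().round(1),v.mean().round(1),r.sum(),fitw(p,w,np.array([u.mean(),v.mean()]),x0[w]).round(4))
    g=(248,228) if n=="top" else (262,172)
    for c,s in mouths(p,np.array(g)): print("m",c,s,ray(p,c/[640,400],.028).round(4))
    print(p["frame"][236 if n=="top" else 190,262 if n=="top" else 260],p["frame"][215 if n=="top" else 150,224 if n=="top" else 266])
E
```

```text
top weight_xl [377.1 216.9] 118 185 [ 0.5622 -0.2128]
   trace 0.69 375.9 218.0 169 [ 0.5592 -0.2093]
top weight_l [353.6 240.2] 64 98 [ 0.496  -0.1431]
   trace 0.69 392.7 164.3 415 [ 0.7224 -0.2674]
   trace 0.58 353.5 240.5 88 [ 0.4951 -0.1428]
   trace 0.55 243.4 226.2 54 [0.5398 0.176 ]
top weight_s [344.8 193. ] 16 27 [ 0.6374 -0.1219]
   trace 0.69 392.7 164.3 415 [ 0.7248 -0.2693]
   trace 0.58 353.5 240.5 88 [ 0.4958 -0.1437]
   trace 0.55 243.4 226.2 54 [0.5408 0.1776]
m [224.1 215.3] [ 19  20 301] [0.5705 0.2303 0.028 ]
m [242.  225.2] [ 16  16 160] [0.5411 0.1778 0.028 ]
m [258.1 234.1] [ 13  13 143] [0.515 0.131 0.028]
m [271.6 241.6] [ 12  12 108] [0.4932 0.0921 0.028 ]
[53 57 56] [55 58 58]
scene weight_xl [345.2 256.5] 181 434 [ 0.5644 -0.2019]
   trace 0.66 344.6 261.0 366 [ 0.5567 -0.212 ]
scene weight_l [304.7 250.4] 90 232 [ 0.497  -0.1367]
   trace 0.45 305.0 253.4 211 [ 0.4934 -0.1447]
   trace 0.42 353.0 226.3 44 [ 0.6306 -0.1289]
   trace 0.4 263.0 163.4 78 [0.5421 0.1867]
scene weight_s [353.1 225.2] 19 56 [ 0.6377 -0.1184]
   trace 0.45 305.0 253.4 211 [ 0.4968 -0.1377]
   trace 0.42 353.0 226.3 44 [ 0.6356 -0.1216]
   trace 0.4 263.0 163.4 78 [0.5462 0.1978]
m [264.9 149.2] [ 21  13 211] [0.5681 0.2283 0.028 ]
m [267.5 163.9] [13 12 53] [0.5478 0.1682 0.028 ]
m [261.6 176.5] [ 15  10 118] [0.5131 0.1303 0.028 ]
m [260.2 188.7] [13  9 91] [0.4907 0.0899 0.028 ]
m [259.6 203.5] [ 33   8 242] [0.4673 0.0422 0.028 ]
[ 98  98 101] [67 67 65]
```

carry_out(
  claw=[5,5,5,5,5,5,5,5,5,5,5,5,5,5,5,5],
  delta_pos=[
    [0,0,0],
    [0,0,0],
    [0,0,0],
    [0,0,0],
    [0,0,0],
    [0,0,0],
    [0,0,0],
    [0,0,0],
    [0,0,0],
    [0,0,0],
    [0,0,0],
    [0,0,0],
    [0,0,0],
    [0,0,0],
    [0,0,0],
    [0,0,0],
  ],
  angular=[
    [0,0,0.12],
    [0,0,0.12],
    [0,0,0.12],
    [0,0,0.12],
    [0,0,0.12],
    [0,0,0.12],
    [0,0,0.12],
    [0,0,0.12],
    [0,0,0.12],
    [0,0,0.12],
    [0,0,0.12],
    [0,0,0.12],
    [0,0,0.12],
    [0,0,0.12],
    [0,0,0.144],
    [0,0,0],
  ],
  force=15,
)

```text
clock: 3.1
position: [0.1586, 0.6046, 0.2267]
ee_rot: [2.711, 1.586, 0.0]
force: [0.4, -0.4, -0.1]
width: 0.546
gripper_force: 0.0
```

```bash
cat >> h.py <<'E'
U=np.array([.488,.873]); U/=np.linalg.norm(U)
P={"s":np.array([.492,.0907])}; 
for k,d in zip(["xl","l","m"],[.158,.097,.045]): P[k]=P["s"]+d*U
def go(xyz):
    s=arm.observe(); M=R.from_rotvec(s["ee_rot"]).as_matrix()
    G=np.array([[U[0],U[1],0],[U[1],-U[0],0],[0,0,-1]])  .T
    print("t",s["clock"],"pos",np.round(s["position"],4),"delta cm",(M.T@(np.array(xyz)-s["position"])*100).round(2),"rot",R.from_matrix(M.T@G).as_rotvec().round(3),"w",round(float(s["width"])*9.18,2),"F",np.round(s["force"],1))
E
python3 - <<'E'
from h import *
print(P)
p=arm.get_image("top")
c,A=brass(p,(243,226),0); print(c,A,ray(p,c/[640,400],.038))
p2=arm.get_image("scene"); c,A=brass(p2,(263,163),0); print(c,A,ray(p2,c/[640,400],.033))
for q,n in((p,"top"),(p2,"scene")):
  for t in arm.trace("weight_m",q)[:4]:
    v,u=np.nonzero(t["region"]); print(n,t["conf"],u.mean(),v.mean(),len(u))
go([*P["l"],.15])
a=cv2.resize(p["frame"][205:250,210:290,::-1],None,fx=8,fy=8,interpolation=cv2.INTER_CUBIC);cv2.imwrite("pics/a.png",a)
E
```

```text
{'s': array([0.492 , 0.0907]), 'xl': array([0.56909348, 0.22861518]), 'l': array([0.53932954, 0.17536944]), 'm': array([0.513957  , 0.12997964])}
[243.34482759 226.03448276] 29 [0.53739461 0.17201233 0.038     ]
[262.81395349 162.58139535] 43 [0.53714924 0.17384967 0.033     ]
scene 0.76 304.91623036649213 252.62303664921467 191
scene 0.5 353.26785714285717 226.80357142857142 56
scene 0.4 263.4375 163.78125 64
scene 0.3 261.6238532110092 176.42201834862385 109
t 3.3 pos [0.1587 0.6045 0.2268] delta cm [-19.05  54.11   7.67] rot [-0.    -0.     0.003] w 5.0 F [-0.5  0.8  0.4]
```

View pics/a.png

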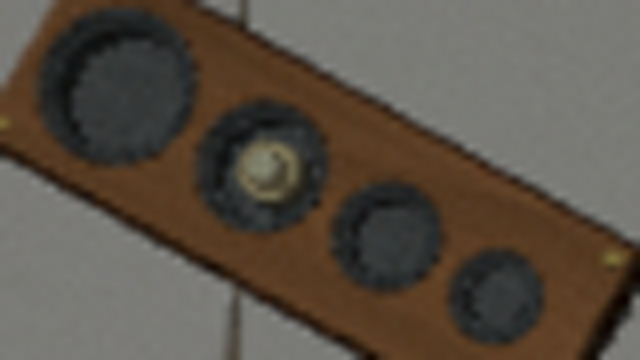

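The crop shows weight m slightly off the middle of pocket l, at full-image (243.3,226). The other three pockets are empty.

carry_out(
  claw=[5,5,5,5,5,5,5,5,5,5,5,5,5,5,5,5,5,5,5,5],
  delta_pos=[
    [-1.02,2.84,0.4],
    [-1.02,2.84,0.4],
    [-1.02,2.84,0.4],
    [-1.02,2.84,0.4],
    [-1.02,2.84,0.4],
    [-1.02,2.84,0.4],
    [-1.02,2.84,0.4],
    [-1.02,2.84,0.4],
    [-1.02,2.84,0.4],
    [-1.02,2.84,0.4],
    [-1.02,2.84,0.4],
    [-1.02,2.84,0.4],
    [-1.02,2.84,0.4],
    [-1.02,2.84,0.4],
    [-1.02,2.84,0.4],
    [-1.02,2.84,0.4],
    [-1.02,2.84,0.4],
    [-1.02,2.84,0.4],
    [-1.02,2.84,0.4],
    [0,0,0],
  ],
  angular=[
    [0,0,0],
    [0,0,0],
    [0,0,0],
    [0,0,0],
    [0,0,0],
    [0,0,0],
    [0,0,0],
    [0,0,0],
    [0,0,0],
    [0,0,0],
    [0,0,0],
    [0,0,0],
    [0,0,0],
    [0,0,0],
    [0,0,0],
    [0,0,0],
    [0,0,0],
    [0,0,0],
    [0,0,0],
    [0,0,0],
  ],
)

```text
clock: 5.3
position: [0.5376, 0.1673, 0.1508]
ee_rot: [2.711, 1.583, 0.001]
force: [-0.9, -1.3, 0.1]
width: 0.549
gripper_force: 0.0
```

```bash
python3 - <<'E'
from h import *
go([.5372,.173,.0305])
p=arm.get_image("scene"); s=arm.observe(); c=proj(p,s["position"]); print(c)
a=cv2.resize(p["frame"][100:240,180:360,::-1],None,fx=4,fy=4,interpolation=cv2.INTER_CUBIC);cv2.imwrite("pics/b.png",a)
E
```

```text
t 5.3 pos [0.5376 0.1673 0.1508] delta cm [ 0.48 -0.34 12.03] rot [ 0.003  0.001 -0.004] w 5.04 F [-0.9 -1.3  0.1]
[258.79472759 127.4653697 ]
```

View pics/b.png

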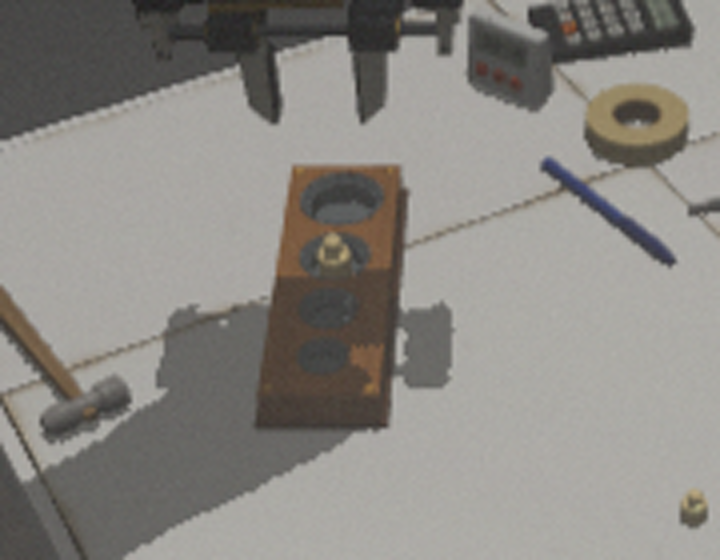

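The fingertips are centred at about full-image (260,129), which matches the TCP projection, and weight m is below at (263,162). Descending and gripping.

carry_out(
  claw=[5,5,5,5,5,5,5,5,5,5,1.5,1.5,1.5,1.5,1.5,1.5,1.5,1.5],
  delta_pos=[
    [0,0,0],
    [0.48,-0.34,0],
    [0,0,2],
    [0,0,2],
    [0,0,2],
    [0,0,2],
    [0,0,2],
    [0,0,1],
    [0,0,1],
    [0,0,0],
    [0,0,0],
    [0,0,0],
    [0,0,0],
    [0,0,0],
    [0,0,0],
    [0,0,0],
    [0,0,0],
    [0,0,0],
  ],
  angular=[
    [0,0,0],
    [0,0,0],
    [0,0,0],
    [0,0,0],
    [0,0,0],
    [0,0,0],
    [0,0,0],
    [0,0,0],
    [0,0,0],
    [0,0,0],
    [0,0,0],
    [0,0,0],
    [0,0,0],
    [0,0,0],
    [0,0,0],
    [0,0,0],
    [0,0,0],
    [0,0,0],
  ],
)

```text
clock: 7.15
position: [0.5351, 0.1778, 0.0312]
ee_rot: [2.71, 1.589, 0.002]
force: [1.2, -0.7, 6.4]
width: 0.235
gripper_force: 15.0
```

```bash
python3 - <<'E'
from h import *
go([*P["m"],.08])
E
```

```text
t 7.15 pos [0.5351 0.1778 0.0312] delta cm [-5.2   0.5  -4.88] rot [ 0.001 -0.001 -0.001] w 2.15 F [ 1.2 -0.7  6.4]
```

carry_out(
  claw=[1.5,1.5,1.5,1.5,1.5,1.5],
  delta_pos=[
    [0,0,-1],
    [0,0,-2],
    [0,0,-3],
    [0,0,-3],
    [0,0,0],
    [0,0,0],
  ],
  angular=[
    [0,0,0],
    [0,0,0],
    [0,0,0],
    [0,0,0],
    [0,0,0],
    [0,0,0],
  ],
)

```text
clock: 7.75
position: [0.5342, 0.1781, 0.1212]
ee_rot: [-2.709, -1.589, -0.001]
force: [0.2, -0.1, -2.0]
width: 0.236
gripper_force: 15.0
```

```bash
python3 - <<'E'
from h import *
go([*P["m"],.08])
p=arm.get_image("scene"); s=arm.observe(); x=s["position"]; print(proj(p,x), proj(p,x-[0,0,.0192]),proj(p,x-[*(.0035*U),.0192]))
c,A=brass(p,proj(p,x-[0,0,.01]),0); print(c,A)
a=cv2.resize(p["frame"][100:220,190:340,::-1],None,fx=5,fy=5,interpolation=cv2.INTER_CUBIC);cv2.imwrite("pics/c.png",a)
E
```

```text
t 7.75 pos [0.5342 0.1781 0.1212] delta cm [-5.19  0.58  4.12] rot [-0.    -0.001  0.   ] w 2.17 F [ 0.2 -0.1 -2. ]
[257.69732341 135.80562013] [258.44277473 141.81234596] [258.32786447 142.65979983]
[257.35294118 135.97058824] 34
```

View pics/c.png

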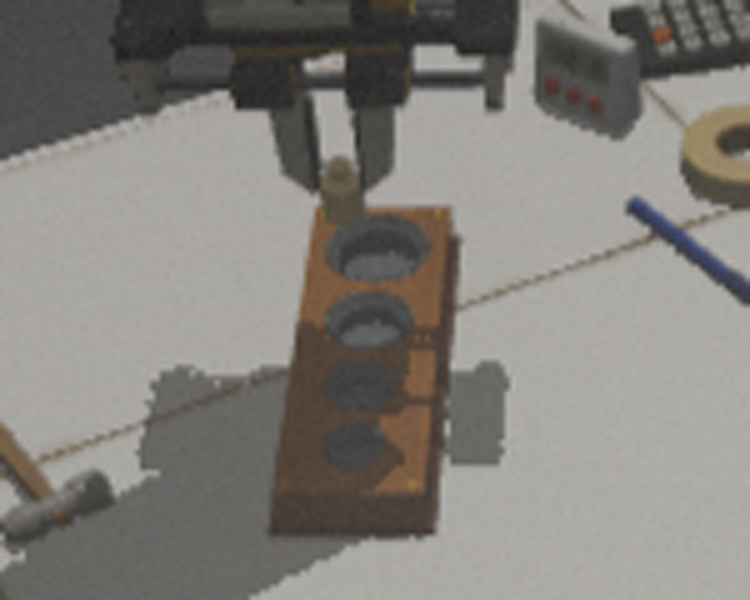

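Weight m is held upright at full-image (258,140), about 3 mm toward the camera from the TCP. Moving it over pocket m.

carry_out(
  claw=[1.5,1.5,1.5,1.5,1.5,1.5,1.5,1.5],
  delta_pos=[
    [-1.6,0.2,0],
    [-1.6,0.2,0],
    [-1.65,0.18,1],
    [0,0,2],
    [0,0,1.1],
    [0,0,0],
    [0,0,0],
    [0,0,0],
  ],
  angular=[
    [0,0,0],
    [0,0,0],
    [0,0,0],
    [0,0,0],
    [0,0,0],
    [0,0,0],
    [0,0,0],
    [0,0,0],
  ],
)

```text
clock: 8.6
position: [0.5163, 0.1327, 0.0803]
ee_rot: [2.71, 1.589, 0.001]
force: [-0.2, -0.2, -0.4]
width: 0.233
gripper_force: 15.0
```

```bash
python3 - <<'E'
from h import *
go([*(P["m"]+.0034*U),.0347])
p=arm.get_image("scene"); s=arm.observe(); x=s["position"]; go([*(P["m"]+.0034*U),.0347])
b=x-[*(.0034*U),.0192]
print(proj(p,b),"bottom;pocket", proj(p,[*P["m"],.028]))
a=cv2.resize(p["frame"][120:220,210:310,::-1],None,fx=6,fy=6,interpolation=cv2.INTER_CUBIC);cv2.imwrite("pics/d.png",a)
E
```

```text
t 8.6 pos [0.5163 0.1327 0.0803] delta cm [-0.01 -0.07  4.56] rot [ 0.001 -0.001 -0.   ] w 2.14 F [-0.2 -0.2 -0.4]
t 8.65 pos [0.5163 0.1328 0.0803] delta cm [-0.03 -0.07  4.56] rot [ 0.001 -0.001 -0.   ] w 2.15 F [ 0.4 -0.7 -1.3]
[260.99173947 166.70759139] bottom;pocket [261.94939783 176.4588112 ]
```

View pics/d.png

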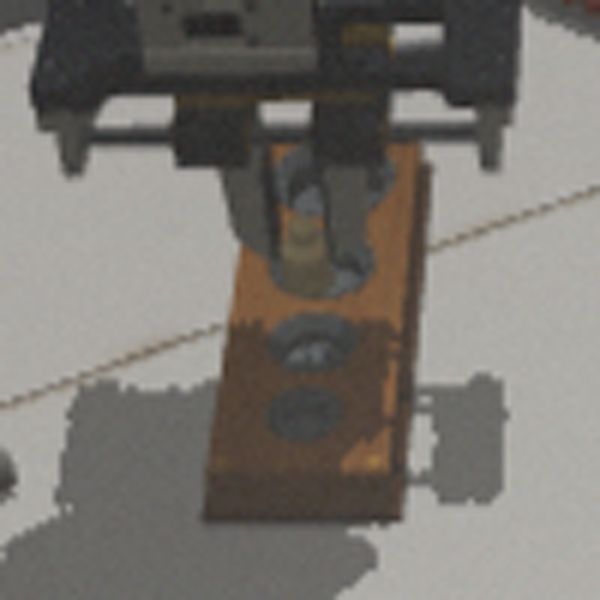

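The weight's bottom is at full-image (261,167) and pocket m at (262,177), both as predicted. Lowering.

carry_out(
  claw=[1.5,1.5,1.5,1.5,1.5,1.5,1.5,1.5],
  delta_pos=[
    [0,-0.07,1],
    [0,0,1],
    [0,0,1],
    [0,0,0.7],
    [0,0,0.5],
    [0,0,0.3],
    [0,0,0],
    [0,0,0],
  ],
  angular=[
    [0,0,0],
    [0,0,0],
    [0,0,0],
    [0,0,0],
    [0,0,0],
    [0,0,0],
    [0,0,0],
    [0,0,0],
  ],
)

```text
clock: 9.45
position: [0.5154, 0.1329, 0.0348]
ee_rot: [2.71, 1.589, 0.0]
force: [-0.6, -1.2, -0.4]
width: 0.234
gripper_force: 15.0
```

```bash
python3 - <<'E'
from h import *
go([*(P["m"]+.0034*U),.0342])
E
```

```text
t 9.45 pos [0.5154 0.1329 0.0348] delta cm [0.01 0.02 0.06] rot [ 0. -0. -0.] w 2.15 F [-0.6 -1.2 -0.4]
```

carry_out(
  claw=[1.5,2.3,2.6,3,4.5,5,5,5,5,5,5,5],
  delta_pos=[
    [0,0,0.05],
    [0,0,0],
    [0,0,0],
    [0,0,0],
    [0,0,0],
    [0,0,0],
    [0,0,-0.5],
    [0,0,-2],
    [0,0,-3],
    [0,0,-3],
    [0,0,0],
    [0,0,0],
  ],
  angular=[
    [0,0,0],
    [0,0,0],
    [0,0,0],
    [0,0,0],
    [0,0,0],
    [0,0,0],
    [0,0,0],
    [0,0,0],
    [0,0,0],
    [0,0,0],
    [0,0,0],
    [0,0,0],
  ],
)

```text
clock: 10.65
position: [0.5155, 0.1333, 0.1199]
ee_rot: [-2.71, -1.589, -0.003]
force: [0.5, 0.2, 0.3]
width: 0.546
gripper_force: 0.0
```

```bash
python3 - <<'E'
from h import *
go([.4945,-.1435,.12])
E
```

```text
t 10.65 pos [0.5155 0.1333 0.1199] delta cm [-25.18  11.67  -0.04] rot [ 0.001 -0.002 -0.   ] w 5.01 F [0.5 0.2 0.3]
```

carry_out(
  claw=[6,6,6,6,6,6,6,6,6,6,6,6,6],
  delta_pos=[
    [-2.52,1.17,0],
    [-2.52,1.17,0],
    [-2.52,1.17,0],
    [-2.52,1.17,0],
    [-2.52,1.17,0],
    [-2.52,1.17,0],
    [-2.52,1.17,0],
    [-2.52,1.17,0],
    [-2.52,1.17,0],
    [-2.5,1.14,0],
    [0,0,0],
    [0,0,0],
    [0,0,0],
  ],
  angular=[
    [0,0,0],
    [0,0,0],
    [0,0,0],
    [0,0,0],
    [0,0,0],
    [0,0,0],
    [0,0,0],
    [0,0,0],
    [0,0,0],
    [0,0,0],
    [0,0,0],
    [0,0,0],
    [0,0,0],
  ],
)

```text
clock: 11.95
position: [0.4938, -0.1426, 0.1185]
ee_rot: [-2.708, -1.59, 0.001]
force: [1.2, -0.0, 0.3]
width: 0.653
gripper_force: 0.0
```

```bash
python3 - <<'E'
from h import *
go([.4945,-.1435,.0195])
p=arm.get_image("scene");s=arm.observe();print(proj(p,s["position"]))
go([.4945,-.1435,.0195])
q=arm.get_image("top")
a=cv2.resize(p["frame"][145:295,240:380,::-1],None,fx=4,fy=4,interpolation=cv2.INTER_CUBIC)
b=cv2.resize(q["frame"][205:255,212:292,::-1],None,fx=5,fy=5,interpolation=cv2.INTER_CUBIC); print(a.shape,b.shape)
a[:250,:0]=0;c=np.zeros((600,800,3),np.uint8);c[:,:560]=a;c[:192,560:800]=cv2.resize(b,(240,192))[:192]
cv2.imwrite("pics/e.png",c)
E
```

```text
t 11.95 pos [ 0.4938 -0.1426  0.1185] delta cm [-0.04  0.12  9.9 ] rot [-0.002  0.     0.001] w 5.99 F [ 1.2 -0.   0.3]
[303.14552246 222.07065074]
t 12.0 pos [ 0.494  -0.1425  0.1187] delta cm [-0.06  0.11  9.92] rot [-0.001 -0.     0.001] w 5.99 F [0.3 0.1 0.5]
(600, 560, 3) (250, 400, 3)
```

View pics/e.png

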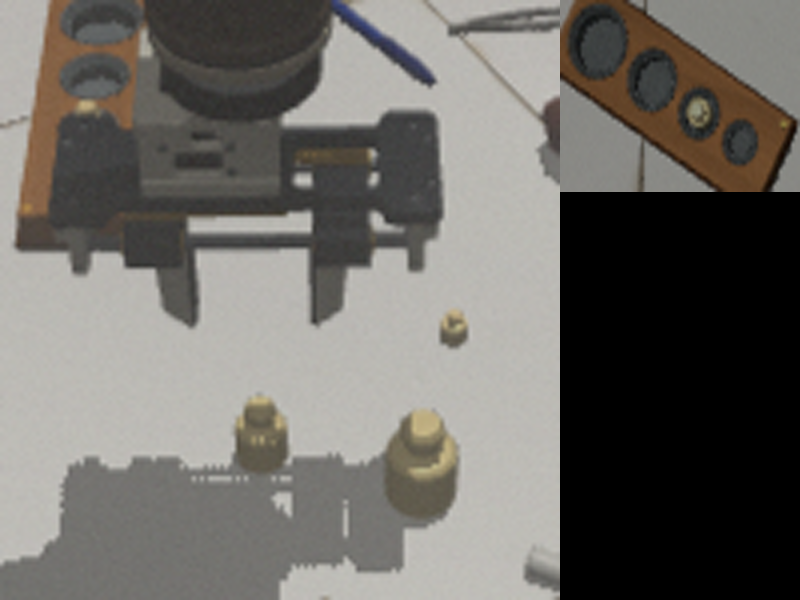

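Weight m stands centred in pocket m. The fingers straddle weight l at (305,253), with xl clear of them at (345,262). Descending on l.

carry_out(
  claw=[6,6,6,6,6,6,6,6,2.4,2.4,2.4,2.4,2.4,2.4,2.4,2.4,2.4],
  delta_pos=[
    [-0.06,0.11,2],
    [0,0,2],
    [0,0,2],
    [0,0,2],
    [0,0,1.2],
    [0,0,0.7],
    [0,0,0],
    [0,0,0],
    [0,0,0],
    [0,0,0],
    [0,0,0],
    [0,0,0],
    [0,0,0],
    [0,0,0],
    [0,0,0],
    [0,0,0],
    [0,0,0],
  ],
  angular=[
    [0,0,0],
    [0,0,0],
    [0,0,0],
    [0,0,0],
    [0,0,0],
    [0,0,0],
    [0,0,0],
    [0,0,0],
    [0,0,0],
    [0,0,0],
    [0,0,0],
    [0,0,0],
    [0,0,0],
    [0,0,0],
    [0,0,0],
    [0,0,0],
    [0,0,0],
  ],
  force=20,
)

```text
clock: 13.75
position: [0.4947, -0.1447, 0.0203]
ee_rot: [-2.71, -1.589, -0.0]
force: [-0.8, 1.9, 5.9]
width: 0.309
gripper_force: 20.0
```

```bash
python3 - <<'E'
from h import *
go([.4945,-.1435,.0195])
E
```

```text
t 13.75 pos [ 0.4947 -0.1447  0.0203] delta cm [ 0.09 -0.07  0.08] rot [-0. -0. -0.] w 2.84 F [-0.8  1.9  5.9]
```

carry_out(
  claw=[2.4,2.4,2.4,2.4,2.4,2.4,2.4],
  delta_pos=[
    [0,0,-1],
    [0,0,-2],
    [0,0,-3],
    [0,0,-3],
    [0,0,-1],
    [0,0,0],
    [0,0,0],
  ],
  angular=[
    [0,0,0],
    [0,0,0],
    [0,0,0],
    [0,0,0],
    [0,0,0],
    [0,0,0],
    [0,0,0],
  ],
)

```text
clock: 14.45
position: [0.4943, -0.1444, 0.1195]
ee_rot: [-2.709, -1.589, 0.001]
force: [-0.3, 0.7, -1.6]
width: 0.309
gripper_force: 20.0
```

```bash
python3 - <<'E'
from h import *
go([*P["l"],.12])
p=arm.get_image("scene");s=arm.observe();x=s["position"];print(x,proj(p,x),proj(p,x-[0,0,.0203]))
a=cv2.resize(p["frame"][180:290,250:370,::-1],None,fx=5,fy=5,interpolation=cv2.INTER_CUBIC)
cv2.imwrite("pics/f.png",a)
E
```

```text
t 14.45 pos [ 0.4943 -0.1444  0.1195] delta cm [ 30.11 -11.68  -0.04] rot [-0.001  0.     0.   ] w 2.83 F [-0.3  0.7 -1.6]
[ 0.4940394  -0.14441892  0.11913069] [303.59853929 222.48805785] [303.93507357 228.94386138]
```

View pics/f.png

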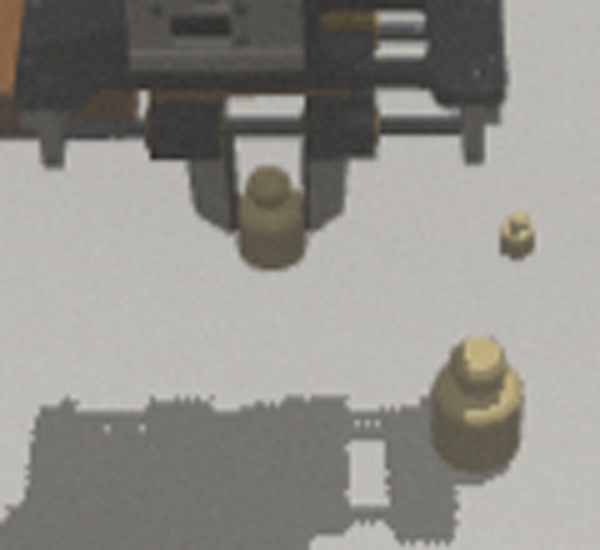

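Weight l is held upright at about full-image (304,224), as predicted. Carrying it to pocket l.

carry_out(
  claw=[2.4,2.4,2.4,2.4,2.4,2.4,2.4,2.4,2.4,2.4,2.4,2.4,2.4,2.4,2.4],
  delta_pos=[
    [2.51,-0.97,0],
    [2.51,-0.97,0],
    [2.51,-0.97,0],
    [2.51,-0.97,0],
    [2.51,-0.97,0],
    [2.51,-0.97,0],
    [2.51,-0.97,0],
    [2.51,-0.97,0],
    [2.51,-0.97,0],
    [2.51,-0.97,0],
    [2.51,-0.97,0],
    [2.5,-1,0],
    [0,0,2],
    [0,0,2],
    [0,0,0],
  ],
  angular=[
    [0,0,0],
    [0,0,0],
    [0,0,0],
    [0,0,0],
    [0,0,0],
    [0,0,0],
    [0,0,0],
    [0,0,0],
    [0,0,0],
    [0,0,0],
    [0,0,0],
    [0,0,0],
    [0,0,0],
    [0,0,0],
    [0,0,0],
  ],
)

```text
clock: 16.0
position: [0.5372, 0.1743, 0.0766]
ee_rot: [-2.709, -1.589, 0.011]
force: [-2.1, 0.5, -2.1]
width: 0.312
gripper_force: 20.0
```

```bash
python3 - <<'E'
from h import *
go([*P["l"],.0323])
p=arm.get_image("scene");s=arm.observe();x=s["position"];print(proj(p,x-[0,0,.0203]),proj(p,[*P["l"],.028]))
go([*P["l"],.0323])
a=cv2.resize(p["frame"][110:210,210:310,::-1],None,fx=6,fy=6,interpolation=cv2.INTER_CUBIC)
cv2.imwrite("pics/g.png",a)
E
```

```text
t 16.0 pos [0.5372 0.1743 0.0766] delta cm [0.22 0.15 4.43] rot [-0.004  0.006  0.   ] w 2.86 F [-2.1  0.5 -2.1]
[262.27800862 155.11773227] [263.49180216 163.42868442]
t 16.05 pos [0.5383 0.1742 0.0782] delta cm [0.17 0.05 4.59] rot [-0.003  0.004 -0.001] w 2.84 F [ 1.1 -0.2 -2.5]
```

View pics/g.png

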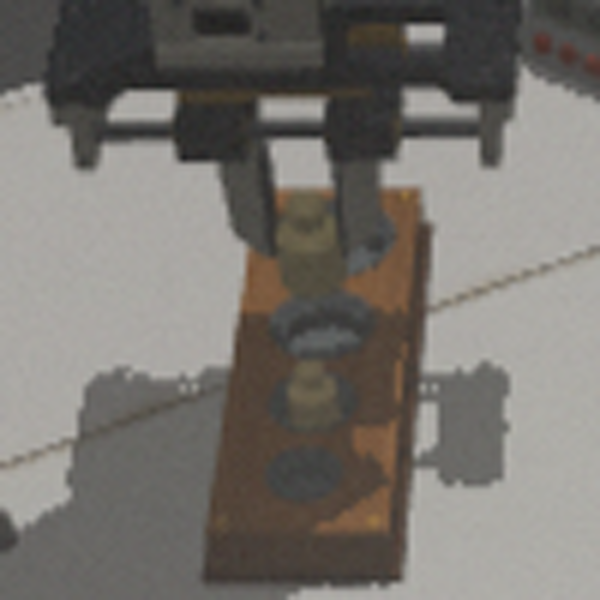

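Weight l's bottom is at (262,156) and pocket l at (263,164), both as predicted. Lowering with a small correction after settling.

carry_out(
  claw=[2.4,2.4,2.4,2.4,2.4],
  delta_pos=[
    [0,0,0.8],
    [0,0,0.7],
    [0,0,0],
    [0,0,0],
    [0,0,0],
  ],
  angular=[
    [0,0,0],
    [0,0,0],
    [0,0,0],
    [0,0,0],
    [0,0,0],
  ],
)

```text
clock: 16.55
position: [0.5402, 0.175, 0.0656]
ee_rot: [-2.71, -1.589, -0.001]
force: [-0.0, 0.9, -2.6]
width: 0.306
gripper_force: 20.0
```

```bash
python3 - <<'E'
from h import *
go([*P["l"],.0323])
E
```

```text
t 16.55 pos [0.5402 0.175  0.0656] delta cm [-0.01 -0.1   3.33] rot [ 0.    -0.001 -0.001] w 2.81 F [-0.   0.9 -2.6]
```

carry_out(
  claw=[2.4,2.4,2.4,2.4,2.4,2.4,2.4],
  delta_pos=[
    [0,-0.1,0.8],
    [0,0,1],
    [0,0,0.7],
    [0,0,0.5],
    [0,0,0.3],
    [0,0,0],
    [0,0,0],
  ],
  angular=[
    [0,0,0],
    [0,0,0],
    [0,0,0],
    [0,0,0],
    [0,0,0],
    [0,0,0],
    [0,0,0],
  ],
)

```text
clock: 17.25
position: [0.5388, 0.1753, 0.0322]
ee_rot: [-2.71, -1.589, 0.001]
force: [-2.4, -0.5, 1.9]
width: 0.311
gripper_force: 20.0
```

```bash
python3 - <<'E'
from h import *
go([*P["l"],.0323])
E
```

```text
t 17.25 pos [0.5388 0.1753 0.0322] delta cm [ 0.03  0.04 -0.01] rot [-0.001  0.    -0.001] w 2.86 F [-2.4 -0.5  1.9]
```

Fully down. Releasing, rising and heading for xl.

carry_out(
  claw=[3,3.3,3.6,4.5,5.5,6,6.5,7,7,7,7,7],
  delta_pos=[
    [0,0,0],
    [0,0,0],
    [0,0,0],
    [0,0,0],
    [0,0,0],
    [0,0,0],
    [0,0,-0.5],
    [0,0,-2],
    [0,0,-3],
    [0,0,-3],
    [0,0,-2],
    [0,0,0],
  ],
  angular=[
    [0,0,0],
    [0,0,0],
    [0,0,0],
    [0,0,0],
    [0,0,0],
    [0,0,0],
    [0,0,0],
    [0,0,0],
    [0,0,0],
    [0,0,0],
    [0,0,0],
    [0,0,0],
  ],
)

```text
clock: 18.45
position: [0.5409, 0.1758, 0.1404]
ee_rot: [2.71, 1.589, 0.008]
force: [0.5, 0.5, 0.3]
width: 0.764
gripper_force: 0.0
```

```bash
python3 - <<'E'
from h import *
go([.5575,-.2105,.13])
E
```

```text
t 18.45 pos [0.5409 0.1758 0.1404] delta cm [-32.9   20.31   0.95] rot [ 0.003 -0.004 -0.001] w 7.01 F [0.5 0.5 0.3]
```

carry_out(
  claw=[7,7,7,7,7,7,7,7,7,7,7,7,7,7,7,7,7],
  delta_pos=[
    [-2.53,1.56,0.1],
    [-2.53,1.56,0.1],
    [-2.53,1.56,0.1],
    [-2.53,1.56,0.1],
    [-2.53,1.56,0.1],
    [-2.53,1.56,0.1],
    [-2.53,1.56,0.1],
    [-2.53,1.56,0.1],
    [-2.53,1.56,0.1],
    [-2.53,1.56,0.1],
    [-2.53,1.56,0],
    [-2.53,1.56,0],
    [-2.53,1.56,0],
    [0,0,0],
    [0,0,0],
    [0,0,0],
    [0,0,0],
  ],
  angular=[
    [0,0,0],
    [0,0,0],
    [0,0,0],
    [0,0,0],
    [0,0,0],
    [0,0,0],
    [0,0,0],
    [0,0,0],
    [0,0,0],
    [0,0,0],
    [0,0,0],
    [0,0,0],
    [0,0,0],
    [0,0,0],
    [0,0,0],
    [0,0,0],
    [0,0,0],
  ],
)

```text
clock: 20.15
position: [0.5556, -0.2091, 0.1269]
ee_rot: [-2.708, -1.591, 0.0]
force: [-0.0, -0.5, -0.3]
width: 0.76
gripper_force: 0.0
```

```bash
python3 - <<'E'
from h import *
go([.5575,-.2105,.0235])
p=arm.get_image("scene");q=arm.get_image("top")
a=cv2.resize(p["frame"][160:285,280:420,::-1],None,fx=4,fy=4,interpolation=cv2.INTER_CUBIC)
b=cv2.resize(q["frame"][205:255,212:292,::-1],None,fx=3,fy=3,interpolation=cv2.INTER_CUBIC)
c=np.zeros((500,800,3),np.uint8);c[:,:560]=a;c[:150,560:]=b
cv2.imwrite("pics/h.png",c)
E
```

```text
t 20.15 pos [ 0.5556 -0.2091  0.1269] delta cm [-0.03  0.25 10.34] rot [-0.001 -0.     0.002] w 6.97 F [-0.  -0.5 -0.3]
```

View pics/h.png

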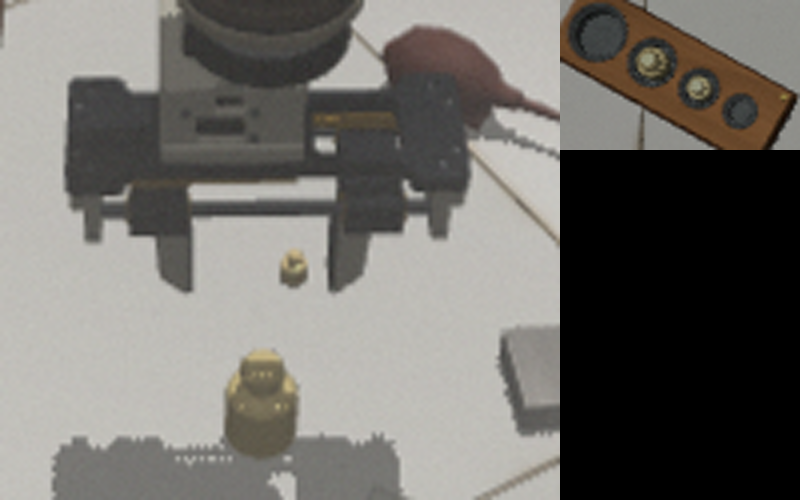

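Weight l sits in pocket l with m beside it. The fingers are over xl at (345,261) with about 15 mm clear each side, and s is well clear. Descending.

carry_out(
  claw=[7,7,7,7,7,7,7,7,3.3,3.3,3.3,3.3,3.3,3.3,3.3,3.3,3.3],
  delta_pos=[
    [0,0.2,2],
    [0,0,2],
    [0,0,2],
    [0,0,2],
    [0,0,1.4],
    [0,0,0.9],
    [0,0,0],
    [0,0,0],
    [0,0,0],
    [0,0,0],
    [0,0,0],
    [0,0,0],
    [0,0,0],
    [0,0,0],
    [0,0,0],
    [0,0,0],
    [0,0,0],
  ],
  angular=[
    [0,0,0],
    [0,0,0],
    [0,0,0],
    [0,0,0],
    [0,0,0],
    [0,0,0],
    [0,0,0],
    [0,0,0],
    [0,0,0],
    [0,0,0],
    [0,0,0],
    [0,0,0],
    [0,0,0],
    [0,0,0],
    [0,0,0],
    [0,0,0],
    [0,0,0],
  ],
  force=35,
)

```text
clock: 21.95
position: [0.5574, -0.2117, 0.0244]
ee_rot: [2.71, 1.589, 0.001]
force: [0.0, -0.2, 4.5]
width: 0.422
gripper_force: 35.0
```

```bash
python3 - <<'E'
from h import *
go([.5575,-.2105,.0235])
E
```

```text
t 21.95 pos [ 0.5574 -0.2117  0.0244] delta cm [ 0.11 -0.05  0.09] rot [ 0. -0. -0.] w 3.88 F [ 0.  -0.2  4.5]
```

carry_out(
  claw=[3.3,3.3,3.3,3.3,3.3,3.3,3.3,3.3],
  delta_pos=[
    [0,0,-0.5],
    [0,0,-2],
    [0,0,-3],
    [0,0,-3],
    [0,0,-3],
    [0,0,-1],
    [0,0,0],
    [0,0,0],
  ],
  angular=[
    [0,0,0],
    [0,0,0],
    [0,0,0],
    [0,0,0],
    [0,0,0],
    [0,0,0],
    [0,0,0],
    [0,0,0],
  ],
)

```text
clock: 22.75
position: [0.5563, -0.211, 0.1477]
ee_rot: [-2.708, -1.589, 0.002]
force: [-0.5, 0.3, -4.6]
width: 0.417
gripper_force: 35.0
```

```bash
python3 - <<'E'
from h import *
go([*P["xl"],.15])
p=arm.get_image("scene");s=arm.observe();x=s["position"];print(x,proj(p,x-[0,0,.0244]))
for t in arm.trace("weight_xl",p)[:1]:
    v,u=np.nonzero(t["region"]); print(u.mean(),v.mean(),v.max(),len(u),"pred",pcen(p,"weight_xl",x[0],x[1],x[2]-.0244))
E
```

```text
t 22.75 pos [ 0.5563 -0.211   0.1477] delta cm [ 38.99 -20.34  -0.19] rot [-0.002  0.    -0.   ] w 3.83 F [-0.5  0.3 -4.6]
[ 0.55610186 -0.2109246   0.14734813] [345.13342788 230.65436547]
345.6443089430894 223.1727642276423 237 492 pred (array([345.41699407, 222.54910508]), 532.2300028388854)
```

carry_out(
  claw=[3.3,3.3,3.3,3.3,3.3,3.3,3.3,3.3,3.3,3.3,3.3,3.3,3.3,3.3,3.3,3.3,3.3,3.3,3.3,3.3],
  delta_pos=[
    [2.44,-1.27,0],
    [2.44,-1.27,0],
    [2.44,-1.27,0],
    [2.44,-1.27,0],
    [2.44,-1.27,0],
    [2.44,-1.27,0],
    [2.44,-1.27,0],
    [2.44,-1.27,0],
    [2.44,-1.27,0],
    [2.44,-1.27,0],
    [2.44,-1.27,0],
    [2.44,-1.27,0],
    [2.44,-1.27,0],
    [2.44,-1.27,0],
    [2.44,-1.27,0],
    [2.44,-1.27,0],
    [0,0,0],
    [0,0,0],
    [0,0,0],
    [0,0,0],
  ],
  angular=[
    [0,0,0],
    [0,0,0],
    [0,0,0],
    [0,0,0],
    [0,0,0],
    [0,0,0],
    [0,0,0],
    [0,0,0],
    [0,0,0],
    [0,0,0],
    [0,0,0],
    [0,0,0],
    [0,0,0],
    [0,0,0],
    [0,0,0],
    [0,0,0],
    [0,0,0],
    [0,0,0],
    [0,0,0],
    [0,0,0],
  ],
)

```text
clock: 24.85
position: [0.5705, 0.2269, 0.1489]
ee_rot: [2.711, 1.587, -0.001]
force: [-0.0, -0.4, -4.6]
width: 0.423
gripper_force: 35.0
```

```bash
python3 - <<'E'
from h import *
go([*P["xl"],.0324])
E
```

```text
t 24.85 pos [0.5705 0.2269 0.1489] delta cm [ 0.09 -0.2  11.65] rot [-0.     0.001 -0.002] w 3.89 F [-0.  -0.4 -4.6]
```

carry_out(
  claw=[3.3,3.3,3.3,3.3,3.3,3.3,3.3],
  delta_pos=[
    [0.05,-0.15,2],
    [0,0,3],
    [0,0,2],
    [0,0,1],
    [0,0,0],
    [0,0,0],
    [0,0,0],
  ],
  angular=[
    [0,0,0],
    [0,0,0],
    [0,0,0],
    [0,0,0],
    [0,0,0],
    [0,0,0],
    [0,0,0],
  ],
)

```text
clock: 25.55
position: [0.5704, 0.2296, 0.0705]
ee_rot: [2.71, 1.589, 0.003]
force: [0.2, 0.6, -4.9]
width: 0.418
gripper_force: 35.0
```

```bash
python3 - <<'E'
from h import *
go([*P["xl"],.0324])
p=arm.get_image("scene");s=arm.observe();x=s["position"];go([*P["xl"],.0324]);print(proj(p,x-[0,0,.0244]),proj(p,[*P["xl"],.028]))
cv2.imwrite("pics/i.png",cv2.resize(p["frame"][100:200,210:310,::-1],None,fx=6,fy=6,interpolation=cv2.INTER_CUBIC))
E
```

```text
t 25.55 pos [0.5704 0.2296 0.0705] delta cm [-0.16 -0.07  3.81] rot [ 0.001 -0.002 -0.001] w 3.84 F [ 0.2  0.6 -4.9]
t 25.6 pos [0.5703 0.2297 0.0705] delta cm [-0.16 -0.06  3.81] rot [ 0.001 -0.002 -0.   ] w 3.89 F [-0.3  0.1 -3.8]
[264.84697395 143.48959529] [265.19695874 149.0236377 ]
```

View pics/i.png

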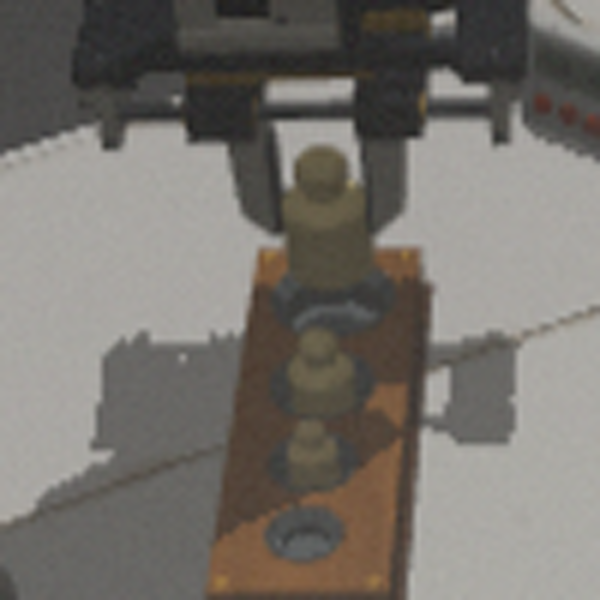

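xl hangs upright over pocket xl: its bottom is at (265,143) and the mouth at (265,149). Weights l and m stand in their pockets. Lowering.

carry_out(
  claw=[3.3,3.3,3.3,3.3,3.3,3.3,3.3,3.3],
  delta_pos=[
    [-0.14,-0.05,0.8],
    [0,0,1],
    [0,0,0.8],
    [0,0,0.6],
    [0,0,0.4],
    [0,0,0.2],
    [0,0,0],
    [0,0,0],
  ],
  angular=[
    [0,0,0],
    [0,0,0],
    [0,0,0],
    [0,0,0],
    [0,0,0],
    [0,0,0],
    [0,0,0],
    [0,0,0],
  ],
)

```text
clock: 26.4
position: [0.568, 0.2284, 0.0324]
ee_rot: [-2.709, -1.588, 0.0]
force: [-7.1, -1.6, 12.7]
width: 0.424
gripper_force: 35.0
```

```bash
python3 - <<'E'
from h import *
go([*P["xl"],.0324])
E
```

```text
t 26.4 pos [0.568  0.2284 0.0324] delta cm [0.08 0.09 0.  ] rot [-0.001 -0.    -0.001] w 3.89 F [-7.1 -1.6 12.7]
```

carry_out(
  claw=[3.9,4.1,4.4,5,6,6.5,7,7,7,7,7,7],
  delta_pos=[
    [0,0,0],
    [0,0,0],
    [0,0,0],
    [0,0,0],
    [0,0,0],
    [0,0,0],
    [0,0,-0.5],
    [0,0,-2],
    [0,0,-3],
    [0,0,-3],
    [0,0,-2],
    [0,0,0],
  ],
  angular=[
    [0,0,0],
    [0,0,0],
    [0,0,0],
    [0,0,0],
    [0,0,0],
    [0,0,0],
    [0,0,0],
    [0,0,0],
    [0,0,0],
    [0,0,0],
    [0,0,0],
    [0,0,0],
  ],
)

```text
clock: 27.6
position: [0.5702, 0.229, 0.1396]
ee_rot: [2.71, 1.589, 0.009]
force: [0.5, 0.0, 0.4]
width: 0.76
gripper_force: 0.0
```

```bash
python3 - <<'E'
from h import *
go([.6365,-.1215,.12])
E
```

```text
t 27.6 pos [0.5702 0.229  0.1396] delta cm [-27.35  22.89   1.9 ] rot [ 0.003 -0.005 -0.001] w 6.97 F [0.5 0.  0.4]
```

carry_out(
  claw=[4.5,4.5,4.5,4.5,4.5,4.5,4.5,4.5,4.5,4.5,4.5,4.5,4.5,4.5,4.5,4.5,4.5],
  delta_pos=[
    [-2.28,1.91,0],
    [-2.28,1.91,0],
    [-2.28,1.91,0],
    [-2.28,1.91,0],
    [-2.28,1.91,0],
    [-2.28,1.91,0],
    [-2.28,1.91,0],
    [-2.28,1.91,0],
    [-2.28,1.91,0],
    [-2.28,1.91,0],
    [-2.28,1.91,0.9],
    [-2.28,1.91,1],
    [0,0,0],
    [0,0,0],
    [0,0,0],
    [0,0,0],
    [0,0,0],
  ],
  angular=[
    [0,0,0],
    [0,0,0],
    [0,0,0],
    [0,0,0],
    [0,0,0],
    [0,0,0],
    [0,0,0],
    [0,0,0],
    [0,0,0],
    [0,0,0],
    [0,0,0],
    [0,0,0],
    [0,0,0],
    [0,0,0],
    [0,0,0],
    [0,0,0],
    [0,0,0],
  ],
  force=8,
)

```text
clock: 29.3
position: [0.6349, -0.1209, 0.1174]
ee_rot: [-2.708, -1.591, -0.001]
force: [-0.0, 0.1, -1.1]
width: 0.491
gripper_force: 0.0
```

```bash
python3 - <<'E'
from h import *
go([.6365,-.1215,.0115])
p=arm.get_image("scene");q=arm.get_image("top")
a=cv2.resize(p["frame"][140:240,300:410,::-1],None,fx=5,fy=5,interpolation=cv2.INTER_CUBIC)
b=cv2.resize(q["frame"][205:255,212:292,::-1],None,fx=3,fy=3,interpolation=cv2.INTER_CUBIC)
c=np.zeros((500,800,3),np.uint8);c[:,:550]=a;c[:150,560:]=b
cv2.imwrite("pics/j.png",c)
v=arm.trace("weight_s",p)
for t in v[:4]:
    y,u=np.nonzero(t["region"]); m=np.array([u.mean(),y.mean()]); print(m,len(u),fitw(p,"weight_s",m,(.636,-.12)))
E
```

```text
t 29.3 pos [ 0.6349 -0.1209  0.1174] delta cm [ 0.02  0.17 10.59] rot [-0.    -0.001  0.001] w 4.51 F [-0.   0.1 -1.1]
[353.         226.11320755] 53 [ 0.63595957 -0.12091789]
[262.95333333 162.3       ] 150 [0.54813471 0.20216072]
```

View pics/j.png

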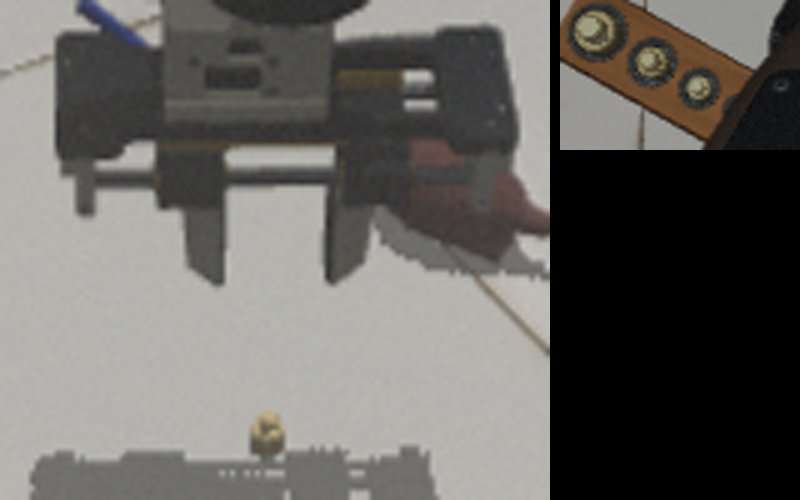

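xl, l and m all stand in their pockets. Weight s at (353,226) is between the fingers. Descending.

carry_out(
  claw=[4.5,4.5,4.5,4.5,4.5,4.5,4.5,4.5,2.2,1,1,1,1,1,1,1,1],
  delta_pos=[
    [0,0.12,2],
    [0,0,2],
    [0,0,2],
    [0,0,2],
    [0,0,1.5],
    [0,0,1.05],
    [0,0,0],
    [0,0,0],
    [0,0,0],
    [0,0,0],
    [0,0,0],
    [0,0,0],
    [0,0,0],
    [0,0,0],
    [0,0,0],
    [0,0,0],
    [0,0,0],
  ],
  angular=[
    [0,0,0],
    [0,0,0],
    [0,0,0],
    [0,0,0],
    [0,0,0],
    [0,0,0],
    [0,0,0],
    [0,0,0],
    [0,0,0],
    [0,0,0],
    [0,0,0],
    [0,0,0],
    [0,0,0],
    [0,0,0],
    [0,0,0],
    [0,0,0],
    [0,0,0],
  ],
)

```text
clock: 31.15
position: [0.636, -0.1227, 0.012]
ee_rot: [2.71, 1.589, 0.001]
force: [-0.8, 1.0, 4.2]
width: 0.168
gripper_force: 8.0
```

```bash
python3 - <<'E'
from h import *
go([.6365,-.1215,.0115])
E
```

```text
t 31.15 pos [ 0.636  -0.1227  0.012 ] delta cm [ 0.13 -0.02  0.05] rot [ 0. -0. -0.] w 1.54 F [-0.8  1.   4.2]
```

carry_out(
  claw=[1,1,1,1,1,1,1,1],
  delta_pos=[
    [0,0,-0.5],
    [0,0,-2],
    [0,0,-3],
    [0,0,-3],
    [0,0,-2],
    [0,0,-1],
    [0,0,0],
    [0,0,0],
  ],
  angular=[
    [0,0,0],
    [0,0,0],
    [0,0,0],
    [0,0,0],
    [0,0,0],
    [0,0,0],
    [0,0,0],
    [0,0,0],
  ],
)

```text
clock: 31.95
position: [0.6352, -0.1224, 0.1257]
ee_rot: [-2.709, -1.589, 0.001]
force: [0.3, 0.2, -0.8]
width: 0.168
gripper_force: 8.0
```

```bash
python3 - <<'E'
from h import *
go([*P["s"],.12])
p=arm.get_image("scene");s=arm.observe();x=s["position"]
for t in arm.trace("weight_s",p)[:4]:
    v,u=np.nonzero(t["region"]); print(t["conf"],u.mean(),v.mean(),len(u))
c,A=brass(p,proj(p,x),0);print(c,A)
print("pred",pcen(p,"weight_s",x[0],x[1],x[2]-.012), "1mm back",pcen(p,"weight_s",x[0]-.001*U[0],x[1]-.001*U[1],x[2]-.012)[0])
E
```

```text
t 31.95 pos [ 0.6352 -0.1224  0.1257] delta cm [ 11.61 -22.9    0.6 ] rot [-0.001  0.    -0.   ] w 1.54 F [ 0.3  0.2 -0.8]
0.42 263.431654676259 161.8705035971223 139
[355.1875 190.875 ] 16
pred (array([354.696914  , 192.26988274]), 65.71684825001284) 1mm back [354.71974821 192.58016569]
```

carry_out(
  claw=[1,1,1,1,1,1,1,1,1,1,1,1,1,1,1],
  delta_pos=[
    [1.16,-2.29,0],
    [1.16,-2.29,0],
    [1.16,-2.29,0],
    [1.16,-2.29,0],
    [1.16,-2.29,0],
    [1.16,-2.29,0],
    [1.16,-2.29,0],
    [1.16,-2.29,0],
    [1.16,-2.29,0],
    [1.16,-2.29,0],
    [0,0,2],
    [0,0,2.5],
    [0,0,0],
    [0,0,0],
    [0,0,0],
  ],
  angular=[
    [0,0,0],
    [0,0,0],
    [0,0,0],
    [0,0,0],
    [0,0,0],
    [0,0,0],
    [0,0,0],
    [0,0,0],
    [0,0,0],
    [0,0,0],
    [0,0,0],
    [0,0,0],
    [0,0,0],
    [0,0,0],
    [0,0,0],
  ],
)

```text
clock: 33.55
position: [0.4931, 0.09, 0.0824]
ee_rot: [2.71, 1.588, 0.001]
force: [-0.6, -0.3, 0.4]
width: 0.169
gripper_force: 8.0
```

```bash
python3 - <<'E'
from h import *
go([*(P["s"]-.0006*U),.0302])
p=arm.get_image("scene");s=arm.observe();x=s["position"];go([*(P["s"]-.0006*U),.0302]);print(proj(p,x-[0,0,.012]),proj(p,[*P["s"],.028]))
cv2.imwrite("pics/k.png",cv2.resize(p["frame"][130:220,215:305,::-1],None,fx=6.5,fy=6.5,interpolation=cv2.INTER_CUBIC))
E
```

```text
t 33.55 pos [0.4931 0.09   0.0824] delta cm [-0.05 -0.14  5.22] rot [ 0.001 -0.    -0.001] w 1.56 F [-0.6 -0.3  0.4]
t 33.6 pos [0.4933 0.0901 0.0825] delta cm [-0.07 -0.15  5.23] rot [ 0.001 -0.001 -0.001] w 1.54 F [-0.2  0.1 -0. ]
[259.46868033 175.76506647] [260.54285971 188.34114955]
```

View pics/k.png

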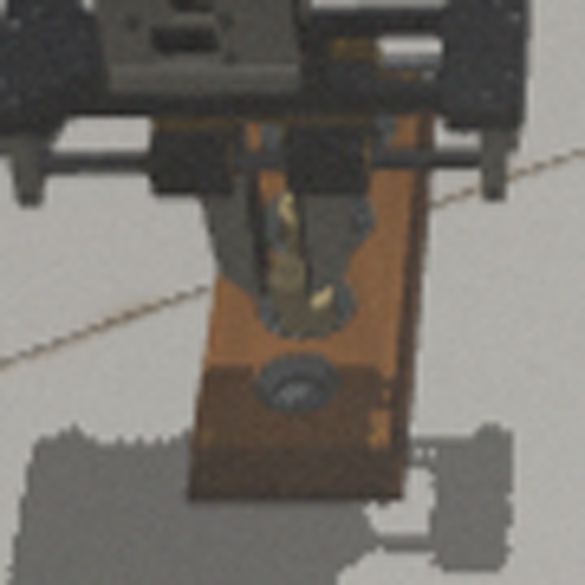

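Weight s is held at (259,172) above pocket s at (261,189). Lowering.

carry_out(
  claw=[1,1,1,1,1],
  delta_pos=[
    [-0.06,-0.13,1],
    [0,0,1.5],
    [0,0,0.7],
    [0,0,0],
    [0,0,0],
  ],
  angular=[
    [0,0,0],
    [0,0,0],
    [0,0,0],
    [0,0,0],
    [0,0,0],
  ],
)

```text
clock: 34.1
position: [0.4912, 0.0902, 0.0498]
ee_rot: [2.71, 1.589, -0.0]
force: [1.0, 0.0, 0.8]
width: 0.169
gripper_force: 8.0
```

```bash
python3 - <<'E'
from h import *
go([*(P["s"]-.0006*U),.0302])
E
```

```text
t 34.1 pos [0.4912 0.0902 0.0498] delta cm [0.02 0.04 1.96] rot [-0.     0.    -0.001] w 1.55 F [1.  0.  0.8]
```

carry_out(
  claw=[1,1,1,1,1,1],
  delta_pos=[
    [0,0.03,0.6],
    [0,0,0.6],
    [0,0,0.5],
    [0,0,0.25],
    [0,0,0],
    [0,0,0],
  ],
  angular=[
    [0,0,0],
    [0,0,0],
    [0,0,0],
    [0,0,0],
    [0,0,0],
    [0,0,0],
  ],
)

```text
clock: 34.7
position: [0.4914, 0.0902, 0.0301]
ee_rot: [2.71, 1.589, -0.0]
force: [-0.3, -0.6, -0.7]
width: 0.166
gripper_force: 8.0
```

```bash
python3 - <<'E'
from h import *
go([*(P["s"]-.0006*U),.0302])
E
```

```text
t 34.7 pos [0.4914 0.0902 0.0301] delta cm [ 0.02  0.02 -0.01] rot [-0.  0. -0.] w 1.52 F [-0.3 -0.6 -0.7]
```

Home. Releasing, then retreating up and away from the block.

carry_out(
  claw=[1.5,1.8,2.2,3,4,4.5,4.5,4.5,4.5,4.5,4.5,4.5,4.5,4.5,4.5,4.5,4.5,4.5,4.5,4.5],
  delta_pos=[
    [0,0,0],
    [0,0,0],
    [0,0,0],
    [0,0,0],
    [0,0,0],
    [0,0,0],
    [0,0,-0.5],
    [0,0,-2],
    [0,0,-3],
    [0,0,-3],
    [0,0,-3],
    [-2.5,0,-2],
    [-3,0,0],
    [-3,0,0],
    [-3,0,0],
    [-3,0,0],
    [-3,0,0],
    [-3,0,0],
    [0,0,0],
    [0,0,0],
  ],
  angular=[
    [0,0,0],
    [0,0,0],
    [0,0,0],
    [0,0,0],
    [0,0,0],
    [0,0,0],
    [0,0,0],
    [0,0,0],
    [0,0,0],
    [0,0,0],
    [0,0,0],
    [0,0,0],
    [0,0,0],
    [0,0,0],
    [0,0,0],
    [0,0,0],
    [0,0,0],
    [0,0,0],
    [0,0,0],
    [0,0,0],
  ],
)

```text
clock: 36.7
position: [0.3913, -0.089, 0.1656]
ee_rot: [-2.711, -1.587, -0.002]
force: [0.4, -0.1, -0.0]
width: 0.492
gripper_force: 0.0
```

```bash
python3 - <<'E'
from h import *
p=arm.get_image("scene");q=arm.get_image("top")
a=cv2.resize(p["frame"][130:220,220:300,::-1],None,fx=5,fy=5,interpolation=cv2.INTER_CUBIC)
b=cv2.resize(q["frame"][200:265,210:290,::-1],None,fx=4.9,fy=4.9,interpolation=cv2.INTER_CUBIC)
c=np.zeros((460,800,3),np.uint8);c[:a.shape[0],:400]=a;c[:b.shape[0],405:405+b.shape[1]]=b
cv2.imwrite("pics/l.png",c)
# expected centroids if seated
for n,f,z in zip(["xl","l","m","s"],[.008,.012,.015,.018],[0]*4):
    print(n,[ (pcen(k,"weight_"+n,*P[n],f)[0].round(1),brass(k,pcen(k,"weight_"+n,*P[n],f)[0],0)[0].round(1)) for k in(p,q)])
for o in("bench_block","brush"): print(o,[(np.array(d["centre"])*[640,400]).round() for d in arm.place_of(o,q)[:1]])
E
```

```text
xl [(array([265. , 147.5]), array([263.8, 147.7])), (array([224.6, 215.7]), array([223.4, 215.2]))]
l [(array([263.4, 162.7]), array([261.5, 167.8])), (array([242.9, 225.9]), array([242. , 225.1]))]
m [(array([261.9, 176.2]), array([261.5, 167.8])), (array([258.5, 234.5]), array([258. , 233.8]))]
s [(array([260.6, 188.8]), array([267.4, 188.6])), (array([272.2, 242.1]), array([272.4, 242.5]))]
bench_block [array([392., 164.])]
brush [array([226., 216.])]
```

View pics/l.png

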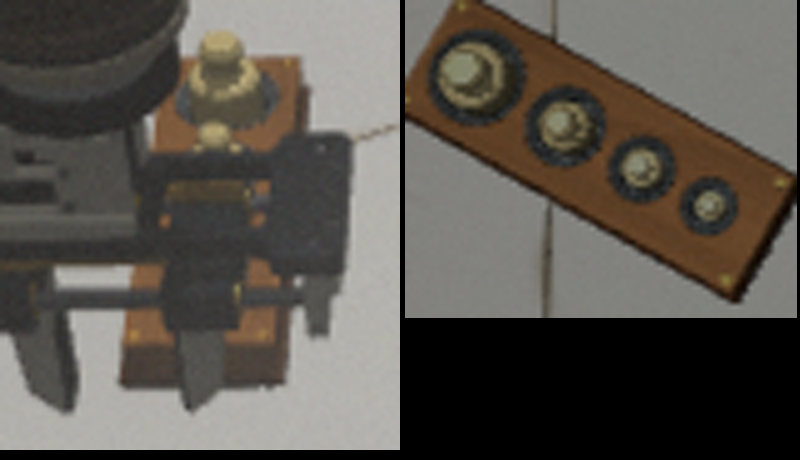

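The top view (right) shows all four weights standing in their own pockets, at (223,215), (242,225), (258,234) and (272,242). The scene view is blocked by the gripper, so I move it aside and check the seating with numbers.

carry_out(
  claw=[4.5,4.5,4.5,4.5,4.5,4.5,4.5,4.5,4.5,4.5],
  delta_pos=[
    [-2,1.1,-1],
    [-2,1.1,-1],
    [-2,1.1,-1],
    [-2,1.1,-1],
    [-2,1.1,0],
    [-2,1.1,0],
    [-2,1.1,0],
    [0,0,0],
    [0,0,0],
    [0,0,0],
  ],
  angular=[
    [0,0,0],
    [0,0,0],
    [0,0,0],
    [0,0,0],
    [0,0,0],
    [0,0,0],
    [0,0,0],
    [0,0,0],
    [0,0,0],
    [0,0,0],
  ],
)

```text
clock: 37.9
position: [0.3904, -0.2473, 0.205]
ee_rot: [-2.708, -1.591, 0.0]
force: [-1.0, 0.0, -0.1]
width: 0.488
gripper_force: 0.0
```

```bash
python3 - <<'E'
from h import *
p=arm.get_image("scene");q=arm.get_image("top")
f=cv2.cvtColor(p["frame"],cv2.COLOR_RGB2HSV).astype(int)
m=((f[...,1]>55)&(f[...,2]>70)&(f[...,0]>17)&(f[...,0]<40)).astype(np.uint8)
n,l,s,ce=cv2.connectedComponentsWithStats(m[120:215,230:300])
for i in range(1,n):
    if s[i,4]>10: print("comp",s[i]+[230,120,0,0,0],(ce[i]+[230,120]).round(1))
for k,fl,h in zip(["xl","l","m","s"],[.008,.012,.015,.018],[.06,.044,.033,.021]):
    print(k,"pred top of knob",proj(p,[*P[k],fl+h]).round(1),proj(q,[*P[k],fl+h]).round(1))
    for t in arm.trace("weight_"+k,p)[:4]:
        v,u=np.nonzero(t["region"]); print("   ",round(t["conf"],2),u.mean().round(1),v.mean().round(1),v.min(),len(u))
for o in("bench_block","brush"): print(o,[(np.array(d["centre"])*[640,400]).round() for k in(q,p) for d in arm.place_of(o,k)[:2]])
E
```

```text
comp [289 202  11   4  38] [293.8 203.4]
xl pred top of knob [263.9 137.4] [221.4 213.6]
l pred top of knob [262.5 155.3] [241.  224.5]
m pred top of knob [261.2 170.6] [257.4 233.7]
s pred top of knob [260.1 185.2] [271.7 241.7]
bench_block [array([391., 166.]), array([421., 252.]), array([333., 327.])]
brush [array([418., 252.])]
```

carry_out(
  claw=[4.5,4.5,4.5,4.5,4.5,4.5,4.5,4.5,4.5,4.5,4.5,4.5],
  delta_pos=[
    [1.1,2,0],
    [1.1,2,0],
    [1.1,2,0],
    [1.1,2,0],
    [1.1,2,0],
    [1.1,2,0],
    [1.1,2,0],
    [1.1,2,0],
    [1.1,2,0],
    [1.1,2,0],
    [0,0,0],
    [0,0,0],
  ],
  angular=[
    [0,0,0],
    [0,0,0],
    [0,0,0],
    [0,0,0],
    [0,0,0],
    [0,0,0],
    [0,0,0],
    [0,0,0],
    [0,0,0],
    [0,0,0],
    [0,0,0],
    [0,0,0],
  ],
)

```text
clock: 39.6
position: [0.6181, -0.2502, 0.2046]
ee_rot: [-2.71, -1.589, 0.002]
force: [-1.0, -0.6, 1.2]
width: 0.492
gripper_force: 0.0
```

```bash
python3 - <<'E'
from h import *
p=arm.get_image("scene")
f=cv2.cvtColor(p["frame"],cv2.COLOR_RGB2HSV).astype(int)
m=((f[...,1]>45)&(f[...,2]>60)&(f[...,0]>17)&(f[...,0]<40)).astype(np.uint8)
n,l,s,ce=cv2.connectedComponentsWithStats(m[120:215,230:300])
for i in range(1,n):
    if s[i,4]>10:
        print("comp",s[i]+[230,120,0,0,0],(ce[i]+[230,120]).round(1),"rowmid",[round(230+np.nonzero(r)[0].mean(),1) for r in (l==i) if r.any()])
for k,fl,h in zip(["xl","l","m","s"],[.008,.012,.015,.018],[.06,.044,.033,.021]):
    print(k,"pred knob top",proj(p,[*P[k],fl+h]).round(1),"floor",proj(p,[*P[k],fl]).round(1))
    for t in arm.trace("weight_"+k,p)[:4]:
        v,u=np.nonzero(t["region"]); print("   ",round(t["conf"],2),u.mean().round(1),v.mean().round(1),v.min(),len(u))
E
```

```text
comp [257 136  15  33 337] [263.8 151.9] rowmid [np.float64(263.5), np.float64(263.5), np.float64(263.5), np.float64(263.5), np.float64(263.5), np.float64(264.0), np.float64(265.0), np.float64(264.0), np.float64(264.5), np.float64(264.5), np.float64(264.0), np.float64(264.5), np.float64(264.0), np.float64(264.0), np.float64(264.5), np.float64(265.2), np.float64(265.0), np.float64(265.0), np.float64(264.5), np.float64(262.5), np.float64(262.5), np.float64(262.5), np.float64(263.0), np.float64(263.5), np.float64(263.0), np.float64(263.0), np.float64(263.0), np.float64(263.0), np.float64(262.6), np.float64(263.5), np.float64(263.0), np.float64(263.5), np.float64(262.0)]
comp [258 170   8  11  75] [261.5 175.3] rowmid [np.float64(261.5), np.float64(261.0), np.float64(261.5), np.float64(261.5), np.float64(261.4), np.float64(261.5), np.float64(261.5), np.float64(261.5), np.float64(261.5), np.float64(262.0), np.float64(261.5)]
comp [258 185   6   7  35] [260.3 188.1] rowmid [np.float64(260.0), np.float64(260.0), np.float64(260.5), np.float64(260.5), np.float64(260.5), np.float64(260.5), np.float64(259.3)]
xl pred knob top [263.9 137.4] floor [265.8 154.7]
    0.71 264.8 146.0 136 237
    0.28 256.1 176.7 174 15
l pred knob top [262.5 155.3] floor [264. 168.]
    0.63 260.5 188.9 186 27
    0.61 262.7 161.8 154 145
    0.52 261.6 175.6 171 57
m pred knob top [261.2 170.6] floor [262.4 180.2]
    0.63 260.5 188.9 186 27
    0.61 262.7 161.8 154 145
    0.52 261.6 175.6 171 57
s pred knob top [260.1 185.2] floor [260.9 191.2]
    0.63 260.5 188.9 186 27
    0.61 262.7 161.8 154 145
    0.52 261.6 175.6 171 57
```

All four knobs sit at the seated heights and the axes are upright. The bench block and brush are where they started.

```bash
python3 -c "
from cell import arm
print(arm.sign_off())"
```

```text
the job is handed in; nothing more can be done
None
```

All four weights are back upright and fully seated in their own pockets, the bench block and brush are where they were, and the job was handed in at about 40 s of the 104 s limit; the hand-in gave no verdict.

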